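# Set out a clay disc and hold the brush jar to the front

### The arm

A 6-joint arm with a two-finger parallel gripper is mounted at the origin on the work surface. World frame = base frame: x ahead of the robot, y to its left, z up, the work surface at z = 0. Lengths are in m, angles in rad, forces in N, time in s.
With the tool pointing down it reaches from about 0.225 to 0.725 m from the base axis. Payload 3.1 kg.
Tool frame: the origin (TCP) lies between the finger pads; the fingertips stand 17 mm ahead of it and the grasp point (between the pads) lies 2 mm behind it; x points along the fingers, y is the direction in which the jaws open and shut, and the axes are right-handed (so a half turn about x gives the same grasp; the last joint's range is limited). The gripper opens to 85 mm and grips with 20 to 120 N. Pads are 22 mm wide; open, the fingers measure 114 mm over their backs; the gripper's body (76 mm by 85 mm) begins 54 mm behind the grasp point. The pads swing forward as they close: fully open they stand 13 mm farther back than shut.
Start: joints at [-0.128, 0.048, 0.099, 1.622, 0, 1.443], TCP at [0.525, -0, 0.248] pointing down, gripper open.
Joint ranges: [-2.91, 2.91], [-0.99, 1.94], [-1.21, 1.42], [-2.12, 2.29], [-1.49, 1.47], [-3.14, 3.14]. Speed limits (rad/s): [2.79, 2.79, 3.14, 3.14, 3.14, 3.14].

### API

Orientations are given as a 3x3 rotation matrix whose columns are the frame's x, y, z axes.
In Python, from plant import r gives the robot as it stands.
- The arm moves only by the tool drive_tool, never from a script. Its argument "plan" is a list of rows, each a list of 2 entries, a list of its own where there are three numbers: the shift along the tool's x, y, z in cm, then the turn, a rotation vector about the tool's x, y, z in rad. A call has 1 to 10 rows; each row is the pose to reach, as a shift and turn from the pose commanded when the call began, along the tool's axes at that moment; what a row does not reach only later rows make up. A row lasts 1/10 s, in which the tool goes at most 50 mm and 8.59 degrees, less where a joint would pass 70% of its speed; a pose out of reach is approached as far as the arm can. A call with a gripper value outside its range is refused whole. "hand" is the finger opening in cm, from 0 to 8.54, set as the call begins (left out, the last holds). The fingers move at their own pace and stop on an object; "force" is the grip in N (left out, the last holds). Time passes only in rows, so rows that repeat a pose let the fingers close. It gives the time, the measured TCP pose, the force and the opening at its end, in the units of the state.
- r.state(): the state, without advancing time (a new reading comes with each control period).
- r.read_camera(name): name is "scene" or "side" or "wrist"; returns the picture (400x640x3 uint8, red, green, blue); there is no depth.
- r.get_calibration(name): a dict with "fov_y" (degrees; the focal length in pixels is half the picture's height over the tangent of half this angle, whatever the lens; pixels are square), "cx", "cy" (the principal point, pixels), "R" (3x3) and "t" (3): a world point X has camera coordinates R X + t. Camera axes: x right, y down, z forward; pixel columns grow to the right and rows downward; lengths in m; the calibration is good to about 2 mm. A picture is of the moment at which its call begins: read the wrist's pose just before it. get_calibration takes no time and is no camera call; for the wrist camera it gives the pose at the moment of the call.
- r.job_done(): hands the job in, once; it reports no verdict.
The state is a dict: "time": time; "joint_pos": joint angles; "qd": joint speeds; "joint_torque": joint torques, N m; "eef_pos": TCP position; "eef_rot": TCP orientation; "wrist_force": force on the tool from outside, world axes, zero at the start; "wrist_torque": the same for the moment, N m; "gripper_width": opening from 0.0 (shut) to 1.0 (fully open).
Only numpy, scipy, OpenCV 4.12 (cv2) and the standard library are available. Lean on these libraries where they do the work, as an engineer would, in place of code of your own. Each camera call takes 0.05 s, during which the arm holds its last target. There are 200 camera calls.

### The job

Set up for the decorator: slide the smallest clay disc flat across the table, never lifting it (it is unfired and brittle), until it lies wholly on the cork mat, and let go of it. Then take the jar carousel by the bar handle on top of its post, turn it until the jar with the brushes stands squarely on the side facing the mat, and finish while still gripping that handle, so that the carousel stays still when a brush is drawn out. Keep the jars upright in their cups and leave the other things on the table where they are.

Things in the scene. Friction and masses are not known exactly. Their poses are not given: they have to be found in the camera images.
- disc: The smallest of three grey-brown unfired clay discs lying on the table: 60 mm across, 12 mm thick, about 70 g, rounded edges, two small dark holes on top. Origin at the centre of its underside, z up. It slides with ordinary friction. The places of this disc and of one big disc may be swapped.
- mat: Thin square cork mat, 140 mm by 140 mm, 1 mm thick, lying flat on the table beside the carousel; it is fixed, and so thin that the disc slides on over its edge without catching. Origin at the centre of its underside, x and y parallel to its sides (not quite square to the carousel).
- foot: Fixed round iron foot of the jar carousel, 190 mm across, on the table under the tray. Origin on the carousel's vertical axis at table height. Its -x axis points straight to the centre of the mat, 235 to 262 mm away: that is the carousel's front. The foot does not turn.
- carousel: Turning part: plywood tray 252 mm across, top 34 mm above the table, with six steel cups (64 mm wide, 16 mm deep) in a ring of 88 mm radius. Turns either way without stops and stays where left (bearing drag 0.05 N m). Origin on the axis, 22 mm above the table. The brush jar's cup is on its -x side (2 mm play); it starts 50 to 180 degrees away from facing the mat.
- handle: Wooden bar handle across the top of the carousel's 14 mm post, turning with the tray: 80 mm long along its own y, 18 mm thick along its own x, 28 mm high. Origin at the middle of its underside, 221 mm above the table, so its top is at 249 mm, higher than everything else on the carousel (brush tips at about 188 mm). Grip it across the 18 mm thickness.
- handle_grip (a point): Middle of the bar handle, on the carousel's axis, 235 mm above the table; axes as handle.
- jar_brushes: The one jar with brushes standing in it, bristles up: 55 mm across, 66 mm high, brushes to 154 mm above its foot; white with a paper band, no lid; loose in its cup. Origin at the centre of its underside, 34 mm above the table, 88 mm from the carousel's axis.
- jar1: One of five identical lidded jars, 55 mm across and 74 mm high, white with a paper band and grey lid, loose in its cup on the carousel (60 degrees counter-clockwise from the brush jar). Origin at the centre of its underside.
- jar2: One of five identical lidded jars, 55 mm across and 74 mm high, white with a paper band and grey lid, loose in its cup on the carousel (120 degrees counter-clockwise from the brush jar). Origin at the centre of its underside.
- jar3: One of five identical lidded jars, 55 mm across and 74 mm high, white with a paper band and grey lid, loose in its cup on the carousel (180 degrees counter-clockwise from the brush jar). Origin at the centre of its underside.
- jar4: One of five identical lidded jars, 55 mm across and 74 mm high, white with a paper band and grey lid, loose in its cup on the carousel (240 degrees counter-clockwise from the brush jar). Origin at the centre of its underside.
- jar5: One of five identical lidded jars, 55 mm across and 74 mm high, white with a paper band and grey lid, loose in its cup on the carousel (300 degrees counter-clockwise from the brush jar). Origin at the centre of its underside.
- disc_sun: Largest clay disc, 92 mm across, 12 mm thick, sun pattern; leave it. Origin at the centre of its underside.
- disc_leaf: Second largest clay disc, 84 mm across, 12 mm thick, leaf pattern; leave it. Origin at the centre of its underside.
- rolling_pin: Short pale plastic rolling pin, 38 mm thick, 218 mm long along its y, leave it. Origin under its middle on the table.
- cutter: Round steel cutter ring, 64 mm across, 26 mm high; leave it. Origin at the centre of its underside.
- mug: White mug, 84 mm across, 92 mm high, handle on its +y side; leave it. Origin at the centre of its underside.
- phone: Black phone lying flat, 76 mm by 155 mm (along its y), 9 mm thick; leave it. Origin at the centre of its underside.
- modelling_tool: Flat wooden modelling tool, 153 mm long along its x, 18 mm wide, 10 mm high; leave it. Origin on the table 11 mm behind its middle.
Mind the look-alikes: they are no part of the job. What is shaped like the disc but red or yellow is not meant.

How it is judged:
By the outcome, as a careful person would: the job done as asked, in the order asked, and still so for the second after the job is handed in, while the arm keeps its last pose, push and grip.
It also fails if it takes over 72 s, if anything falls off the work surface, if the arm or the gripper's body presses on something with over 40 N, if the wrist force passes 120 N, or if a joint passes its speed limit or range.

## Working session

There is one attempt and no reset: what is moved stays moved. The work goes in short steps, Python scripts to look and compute and a tool call to move; the robot and the scene stay as the last step left them, time stands still between calls to the robot, and variables do not carry over. Pictures are saved under pics/ and viewed, about 8 in all and at most 12, crops included, and the job is handed in when it is done.

Besides the shell and the picture viewer there is one more tool, called in YAML: its name, and indented under it one key for each argument. drive_tool: Moves the arm, as the interface text tells. Its arguments: {"type":"object","properties":{"plan":{"type":"array","items":{"type":"array"}},"hand":{"type":"number"},"force":{"type":"number"}},"required":["plan"]}

```bash
mkdir -p pics; ls
cat > h.py <<'E'
import numpy as np, cv2
from plant import r
def snap(n,f):
    im=np.asarray(r.read_camera(n)); cv2.imwrite(f'pics/{f}.png',im[:,:,::-1]); return im
def ray(n,u,v,z,c=None):
    c=c or r.get_calibration(n); f=200/np.tan(np.radians(c['fov_y'])/2)
    R=np.array(c['R']);t=np.array(c['t']); o=-R.T@t; d=R.T@np.array([(u-c['cx'])/f,(v-c['cy'])/f,1])
    return o+d*(z-o[2])/d[2]
def proj(n,X,c=None):
    c=c or r.get_calibration(n); f=200/np.tan(np.radians(c['fov_y'])/2)
    p=np.array(c['R'])@np.array(X)+np.array(c['t']); return f*p[0]/p[2]+c['cx'],f*p[1]/p[2]+c['cy']
E
python3 - <<'E'
from h import *
for n in ['scene','side','wrist']:
    snap(n,n+'0'); c=r.get_calibration(n); print(n,c)
print(r.state())
E
```

```text
pics
scene {'fov_y': 51.26388275378207, 'cx': 327.4710833413889, 'cy': 202.73395421794953, 'R': array([[ 0.67956232,  0.733375  ,  0.01887199],
       [ 0.5272445 , -0.47034666, -0.70766324],
       [-0.51010615,  0.49085143, -0.7062978 ]]), 't': array([-0.36521679, -0.19995136,  1.71255064])}
side {'fov_y': 49.9183556909394, 'cx': 322.5790147834264, 'cy': 199.69745441491563, 'R': array([[ 0.99506503, -0.09876329,  0.00956034],
       [-0.04131626, -0.50000759, -0.8650349 ],
       [ 0.09021393,  0.86037098, -0.5016206 ]]), 't': array([-0.54905068,  0.13694054,  1.51869882])}
wrist {'fov_y': 60.50855791405219, 'cx': 316.58905000031723, 'cy': 204.24445859771876, 'R': array([[ 9.99995752e-01,  1.65037967e-04, -2.91021659e-03],
       [ 1.03265760e-03, -9.53701521e-01,  3.00752960e-01],
       [-2.72584233e-03, -3.00754688e-01, -9.53697639e-01]]), 't': array([-0.52453103, -0.0392911 ,  0.37980512])}
{'time': 0.15, 'joint_pos': array([-1.27792244e-01,  4.86055871e-02,  9.79539020e-02,  1.62199286e+00,
        3.72510579e-05,  1.44297264e+00]), 'qd': array([ 0.00032575, -0.00122942,  0.00460912, -0.00075266, -0.00209154,
        0.00012737]), 'joint_torque': array([ 1.92174317e-03, -3.39259207e+01,  3.20423770e+01,  1.53483648e-02,
       -7.92531455e-05, -2.20000692e-05]), 'eef_pos': array([5.24560261e-01, 5.91686188e-05, 2.47371127e-01]), 'eef_rot': array([[-1.82839849e-03,  9.99998328e-01,  3.11641910e-05],
       [ 2.72492751e-04,  3.16624681e-05, -9.99999962e-01],
       [-9.99998291e-01, -1.82838993e-03, -2.72550187e-04]]), 'wrist_force': array([0.43265376, 0.0423049 , 0.91474743]), 'wrist_torque': array([0.01564657, 0.05998325, 0.01132037]), 'gripper_width': 0.9979050238261853}
```

View pics/scene0.png

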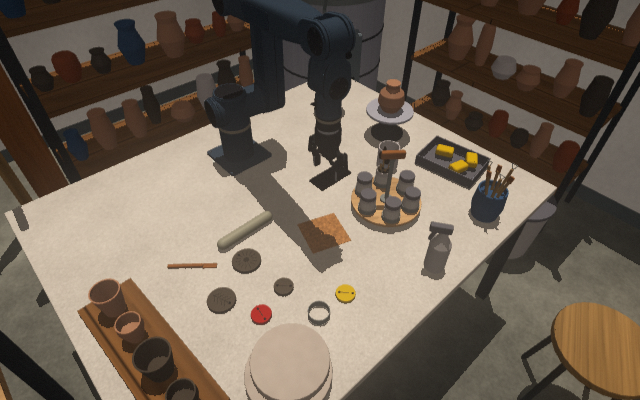

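View pics/side0.png

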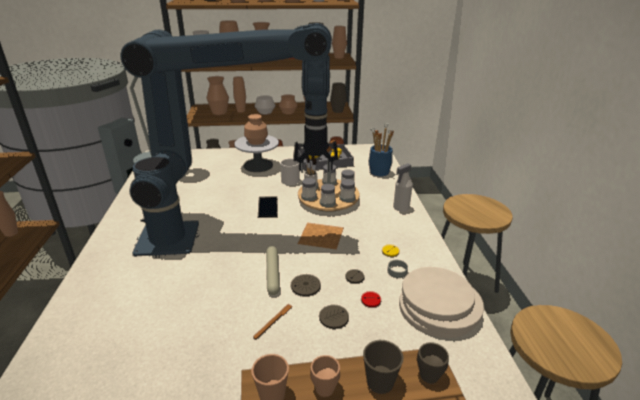

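The scene view shows the small disc at (284,286), the mat at (324,233) and the carousel near (386,200). In the side view they are at (355,276), (321,235) and (329,190). I'll enlarge both.

Run:
```python
from h import *
a=cv2.imread('pics/side0.png')[140:290,270:420]; b=cv2.imread('pics/scene0.png')[135:300,270:430]
k=lambda i,h:cv2.resize(i,None,fx=h,fy=h,interpolation=cv2.INTER_CUBIC)
A=k(a,2.6);B=k(b,2.5)
h=max(A.shape[0],B.shape[0]);o=np.zeros((h,A.shape[1]+B.shape[1],3),np.uint8);o[:A.shape[0],:A.shape[1]]=A;o[:B.shape[0],A.shape[1]:]=B
print(o.shape); cv2.imwrite('pics/c1.png',o)
for n,u,v in [('scene',284,285),('side',355,275.5),('side',371,299)]: print(n,ray(n,u,v,.012))
for n,u,v in [('scene',324,233),('side',321.5,235)]: print('mat',ray(n,u,v,.001))
```

```text
(412, 790, 3)
scene [ 0.6293256  -0.26372802  0.012     ]
side [ 0.62619104 -0.27022121  0.012     ]
side [ 0.65542237 -0.37742677  0.012     ]
mat [ 0.55053245 -0.02825847  0.001     ]
mat [ 0.54521939 -0.02667141  0.001     ]
```

View pics/c1.png

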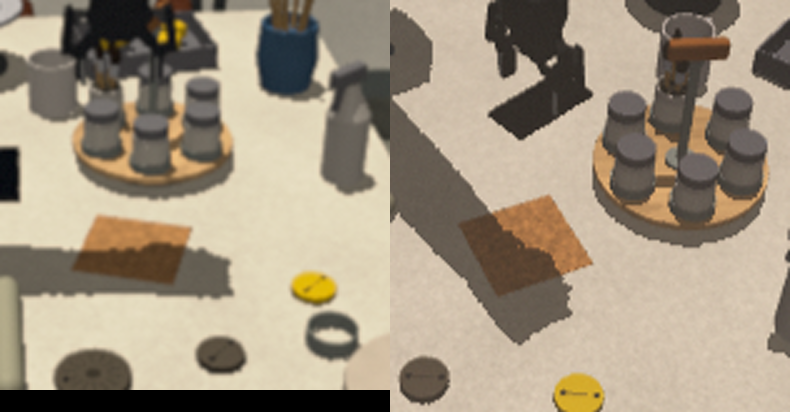

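Run:
```python
from h import *
sc=lambda x,y:(270+(x-390)/2.5,135+y/2.5); si=lambda x,y:(270+x/2.6,140+y/2.6)
P=lambda n,u,z:ray(n,u[0],u[1],z)
m1=np.array([P('scene',sc(*p),.001) for p in [(458,223),(550,195),(592,264),(499,296)]])
m2=np.array([P('side',si(*p),.001) for p in [(97,215),(192,228),(174,284),(73,270)]])
for m in(m1,m2): print('mat',m.mean(0),'\n',m)
print('tray',P('scene',sc(680,164),.034),P('side',si(154,140),.034))
print('handle',P('scene',sc(670,48),.235),P('scene',sc(728,48),.235))
print('brush',P('scene',sc(671,105),.10),P('side',si(106,100),.09))
print('lids scene',[P('scene',sc(*p),.108).round(3) for p in [(627,102),(635,147),(698,168),(747,142),(733,100)]])
print('lids side',[P('side',si(*p),.108).round(3) for p in [(100,105),(151,125),(203,110),(202,87)]])
print('discs',P('side',si(221,352),.012),P('scene',sc(424,377),.012))
print('leaf/sun',P('side',(306,285),.012),P('side',(334,316),.012),'cutter',P('side',(398,270),.02),'yel',P('side',(391,250),.012),'pin',P('side',(273,250),.03),P('side',(273,290),.03),'phone',P('side',(268,207),.009),'mug',P('side',(290,180),.04))
```

```text
mat [ 0.54789995 -0.026269    0.001     ] 
 [[ 0.45892558 -0.07020097  0.001     ]
 [ 0.50499718  0.06173287  0.001     ]
 [ 0.63520403  0.01587901  0.001     ]
 [ 0.59247299 -0.11248692  0.001     ]]
mat [ 0.54506799 -0.02944302  0.001     ] 
 [[ 0.49991578  0.05816892  0.001     ]
 [ 0.63198746  0.0131993   0.001     ]
 [ 0.58963507 -0.11586815  0.001     ]
 [ 0.45873364 -0.07327216  0.001     ]]
tray [0.60652355 0.21981035 0.034     ] [0.59962576 0.21286412 0.034     ]
handle [0.57488628 0.20034746 0.235     ] [0.62499178 0.25708073 0.235     ]
brush [0.55797986 0.24376811 0.1       ] [0.52745363 0.24584259 0.09      ]
lids scene [array([0.518, 0.195, 0.108]), array([0.588, 0.136, 0.108]), array([0.672, 0.169, 0.108]), array([0.683, 0.257, 0.108]), array([0.615, 0.31 , 0.108])]
lids side [array([0.515, 0.195, 0.108]), array([0.584, 0.127, 0.108]), array([0.667, 0.167, 0.108]), array([0.677, 0.243, 0.108])]
discs [ 0.62628097 -0.26967822  0.012     ] [ 0.63074472 -0.2663918   0.012     ]
leaf/sun [ 0.47154728 -0.30062211  0.012     ] [ 0.54026424 -0.43441847  0.012     ] cutter [ 0.76324962 -0.26529033  0.02      ] yel [ 0.76915675 -0.15052134  0.012     ] pin [ 0.37329984 -0.14049636  0.03      ] [ 0.37339744 -0.33417607  0.03      ] phone [0.35253353 0.17161205 0.009     ] mug [0.4454429 0.3353999 0.04     ]
```

drive_tool:
  plan:
    - [[2,2,5],[0,0,0]]
    - [[3,4,9.5],[0,0,0]]
    - [[4,6,14],[0,0,0]]
    - [[6,8,18.5],[0,0,0]]
    - [[8,9.5,23],[0,0,0]]
    - [[10,10.3,26.8],[0,0,0]]
    - [[10,10.3,26.8],[0,0,0]]
    - [[10,10.3,26.8],[0,0,0]]

```text
time: 0.95
eef_pos: [0.6266, -0.269, 0.1452]
eef_rot: [[-0.004, 1.0, -0.003], [0.003, -0.003, -1.0], [-1.0, -0.004, -0.003]]
wrist_force: [-0.7, 0.7, -0.5]
gripper_width: 0.999
```

Run:
```python
from h import *
c=r.get_calibration('wrist'); im=snap('wrist','w1'); s=r.state(); print(s['time'],s['eef_pos'],s['wrist_force'],proj('wrist',s['eef_pos'],c))
np.save('c1.npy',c,allow_pickle=True)
print('expected disc px',proj('wrist',(.628,-.268,.012),c))
```

```text
1.0 [ 0.62734868 -0.26777691  0.14724557] [ 0.08393189 -0.20604284 -0.11629522] (np.float64(316.56445151115076), np.float64(290.1250112078143))
expected disc px (np.float64(318.3507682171508), np.float64(197.8377055745755))
```

View pics/w1.png

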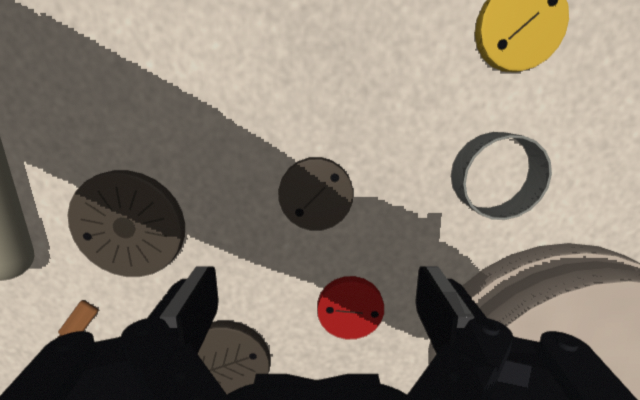

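The wrist view has the small disc at (316,193), with nothing near the finger paths. It's about 3 mm off in y, so I'll pre-close, descend and feel for the table.

drive_tool:
  plan:
    - [[3,-0.1,-0.35],[0,0,0]]
    - [[6,-0.1,-0.35],[0,0,0]]
    - [[9,-0.1,-0.35],[0,0,0]]
    - [[11,-0.1,-0.35],[0,0,0]]
    - [[12,-0.1,-0.35],[0,0,0]]
    - [[12.2,-0.1,-0.35],[0,0,0]]
    - [[12.2,-0.1,-0.35],[0,0,0]]
    - [[12.2,-0.1,-0.35],[0,0,0]]
  hand: 7.0
  force: 20

```text
time: 1.8
eef_pos: [0.6284, -0.2648, 0.0288]
eef_rot: [[0.003, 1.0, 0.0], [-0.002, 0.0, -1.0], [-1.0, 0.003, 0.002]]
wrist_force: [0.5, 0.4, -0.5]
gripper_width: 0.817
```

drive_tool:
  plan:
    - [[0.2,0,0],[0,0,0]]
    - [[0.4,0,0],[0,0,0]]
    - [[0.4,0,0],[0,0,0]]
    - [[0.4,0,0],[0,0,0]]

```text
time: 2.2
eef_pos: [0.6269, -0.2645, 0.0222]
eef_rot: [[-0.0, 1.0, -0.0], [0.0, -0.0, -1.0], [-1.0, -0.0, -0.0]]
wrist_force: [-0.9, 0.3, -0.4]
gripper_width: 0.82
```

Run:
```python
from h import *
c=r.get_calibration('wrist'); s=r.state(); im=snap('wrist','w2'); print(s['time'],s['eef_pos'],s['wrist_force'],s['gripper_width'])
print(proj('wrist',(.6265,-.2645,.012),c))
a=snap('side','s2')
u,v=map(int,proj('side',(.627,-.265,.02)))
b=cv2.resize(a[v-30:v+30,u-40:u+40],None,fx=5,fy=5)[:,:,::-1]
w=np.zeros((400,800,3),np.uint8); w[:300,:400]=b; w[:250,400:]=cv2.resize(im,(400,250))[:,:,::-1]; cv2.imwrite('pics/c2.png',w)
```

```text
2.2 [ 0.62690432 -0.26454572  0.02219969] [-0.93133619  0.27862266 -0.38082928] 0.8201982293785093
(np.float64(314.1584269495327), np.float64(277.3885833348721))
```

View pics/c2.png

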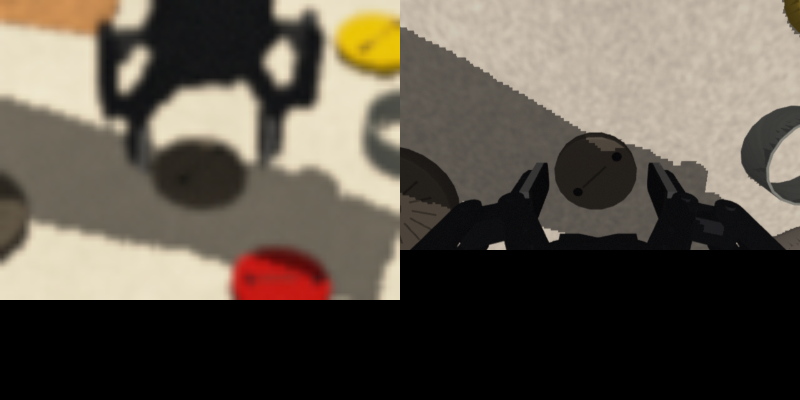

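The disc sits centred between the fingers, about 2 mm toward +y. Tip height is uncertain, so I'll step down until contact.

drive_tool:
  plan:
    - [[0.1,-0.05,-0.2],[0,0,0]]
    - [[0.2,-0.05,-0.2],[0,0,0]]
    - [[0.3,-0.05,-0.2],[0,0,0]]
    - [[0.3,-0.05,-0.2],[0,0,0]]
    - [[0.3,-0.05,-0.2],[0,0,0]]

```text
time: 2.8
eef_pos: [0.6264, -0.2625, 0.0192]
eef_rot: [[-0.0, 1.0, -0.0], [0.0, -0.0, -1.0], [-1.0, -0.0, -0.0]]
wrist_force: [0.0, -0.3, -0.0]
gripper_width: 0.818
```

drive_tool:
  plan:
    - [[0.1,0,0],[0,0,0]]
    - [[0.2,0,0],[0,0,0]]
    - [[0.2,0,0],[0,0,0]]
    - [[0.2,0,0],[0,0,0]]

```text
time: 3.2
eef_pos: [0.6264, -0.2625, 0.0172]
eef_rot: [[-0.0, 1.0, -0.0], [0.0, -0.0, -1.0], [-1.0, -0.0, -0.0]]
wrist_force: [-0.6, -0.2, 0.4]
gripper_width: 0.819
```

drive_tool:
  plan:
    - [[0.1,0,0],[0,0,0]]
    - [[0.2,0,0],[0,0,0]]
    - [[0.3,0,0],[0,0,0]]
    - [[0.3,0,0],[0,0,0]]

```text
time: 3.6
eef_pos: [0.6263, -0.2624, 0.014]
eef_rot: [[-0.0, 1.0, -0.0], [0.0, -0.0, -1.0], [-1.0, -0.0, -0.0]]
wrist_force: [1.0, -0.5, -0.5]
gripper_width: 0.819
```

drive_tool:
  plan:
    - [[0,0,0],[0,0,0]]
    - [[0,0,0],[0,0,0]]
    - [[0,0,0],[0,0,0]]
    - [[0,0,0],[0,0,0]]
    - [[0,0,0],[0,0,0]]
  hand: 5.7
  force: 20

```text
time: 4.1
eef_pos: [0.6267, -0.2626, 0.0146]
eef_rot: [[0.0, 1.0, 0.0], [-0.0, 0.0, -1.0], [-1.0, 0.0, 0.0]]
wrist_force: [0.5, 0.2, 1.5]
gripper_width: 0.688
```

Gripped at 59 mm. Dragging the first half with z held level.

drive_tool:
  plan:
    - [[0,-0.3,-1],[0,0,0]]
    - [[0,-0.8,-2.4],[0,0,0]]
    - [[0,-1.5,-4.4],[0,0,0]]
    - [[0,-2.2,-6.4],[0,0,0]]
    - [[0,-2.9,-8.4],[0,0,0]]
    - [[0,-3.5,-10.2],[0,0,0]]
    - [[0,-3.9,-11.4],[0,0,0]]
    - [[0,-4,-11.7],[0,0,0]]
    - [[0,-4,-11.7],[0,0,0]]

```text
time: 5.0
eef_pos: [0.5862, -0.1443, 0.0146]
eef_rot: [[-0.0, 1.0, 0.001], [0.002, 0.001, -1.0], [-1.0, -0.0, -0.002]]
wrist_force: [-1.6, 3.8, 4.1]
gripper_width: 0.685
```

drive_tool:
  plan:
    - [[0,-0.3,-1],[0,0,0]]
    - [[0,-0.8,-2.4],[0,0,0]]
    - [[0,-1.5,-4.4],[0,0,0]]
    - [[0,-2.2,-6.4],[0,0,0]]
    - [[0,-2.9,-8.4],[0,0,0]]
    - [[0,-3.5,-10.2],[0,0,0]]
    - [[0,-3.9,-11.3],[0,0,0]]
    - [[0,-4,-11.6],[0,0,0]]
    - [[0,-4,-11.6],[0,0,0]]

```text
time: 5.9
eef_pos: [0.5462, -0.0284, 0.0145]
eef_rot: [[-0.0, 1.0, 0.001], [0.002, 0.001, -1.0], [-1.0, -0.0, -0.002]]
wrist_force: [-1.4, 1.6, 5.2]
gripper_width: 0.688
```

drive_tool:
  plan:
    - [[0,0,0],[0,0,0]]
    - [[0,0,0],[0,0,0]]
    - [[0,0,0],[0,0,0]]
    - [[0,0,0],[0,0,0]]
    - [[0,0,0],[0,0,0]]
  hand: 7.2

```text
time: 6.4
eef_pos: [0.5463, -0.0297, 0.014]
eef_rot: [[-0.001, 1.0, -0.001], [0.0, -0.001, -1.0], [-1.0, -0.001, -0.0]]
wrist_force: [0.1, 0.1, 0.6]
gripper_width: 0.843
```

drive_tool:
  plan:
    - [[-1,0,0],[0,0,0]]
    - [[-3,0,0],[0,0,0]]
    - [[-7,0,0],[0,0,0]]
    - [[-12,0,0],[0,0,0]]
    - [[-17,0,0],[0,0,0]]
    - [[-22,0,0],[0,0,0]]
    - [[-27,0,0],[0,0,0]]
    - [[-32,0,0],[0,0,0]]
    - [[-34,0,0],[0,0,0]]
    - [[-34,0,0],[0,0,0]]
  hand: 7.2

```text
time: 7.4
eef_pos: [0.5477, -0.0297, 0.3604]
eef_rot: [[0.01, 1.0, -0.0], [-0.002, -0.0, -1.0], [-1.0, 0.01, 0.002]]
wrist_force: [0.8, -0.2, -0.4]
gripper_width: 0.844
```

drive_tool:
  plan:
    - [[0,0,0],[0,0,0]]
    - [[0,0.5,-3],[0,0,0]]
    - [[0,2,-7],[0,0,0]]
    - [[0,3,-11],[0,0,0]]
    - [[0,4,-15],[0,0,0]]
    - [[0,5,-19],[0,0,0]]
    - [[0,5.4,-23],[0,0,0]]
    - [[0,5.4,-24.8],[0,0,0]]
    - [[0,5.4,-24.8],[0,0,0]]
    - [[0,5.4,-24.8],[0,0,0]]
  hand: 8.5

```text
time: 8.4
eef_pos: [0.6001, 0.218, 0.3528]
eef_rot: [[-0.003, 1.0, 0.0], [-0.002, 0.0, -1.0], [-1.0, -0.003, 0.002]]
wrist_force: [-0.7, -1.0, -0.4]
gripper_width: 0.997
```

Run:
```python
from h import *
s=r.state(); c=r.get_calibration('wrist'); im=snap('wrist','w3'); print(s['time'],s['eef_pos'],s['joint_pos'],s['wrist_force'])
np.save('c3.npy',c,allow_pickle=True)
a=snap('side','s3'); b=snap('scene','sc3')
A=cv2.resize(a[205:260,285:365],(480,330)); B=im
w=np.zeros((600,800,3),np.uint8); w[:350,:560]=cv2.resize(im,(560,350)); w[350:600,:364]=cv2.resize(A,(364,250)); w[350:600,364:728]=cv2.resize(b[205:260,285:365],(364,250))
cv2.imwrite('pics/c3.png',w[:,:,::-1])
```

```text
8.4 [0.60005122 0.21802276 0.35282815] [ 2.43991481e-01  4.51808015e-01  7.96171050e-01  1.91823172e+00
 -9.84956666e-04  1.81440405e+00] [-0.71406968 -0.95640925 -0.39987202]
```

View pics/c3.png

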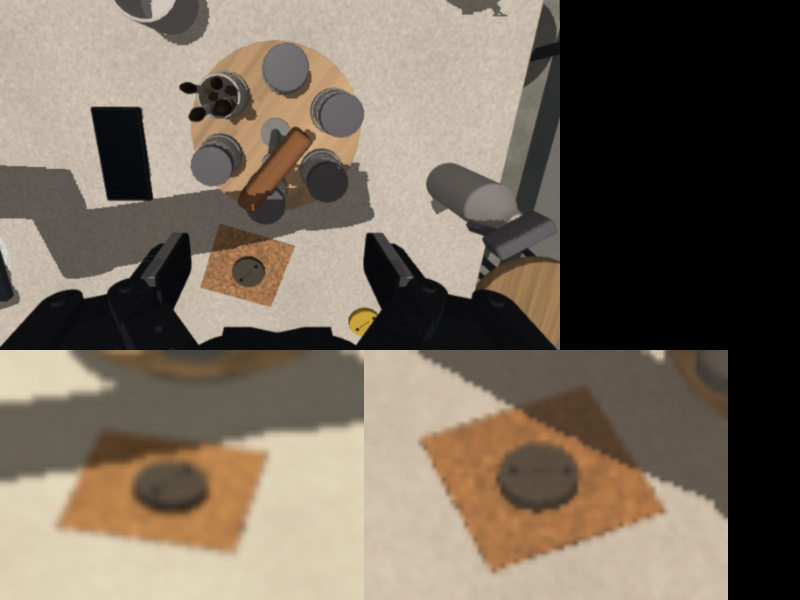

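Disc is well inside the mat in all three views. Next I'll enlarge the wrist view to measure axis, handle angle and mat.

Run:
```python
from h import *
im=cv2.imread('pics/w3.png'); cv2.imwrite('pics/c4.png',cv2.resize(im[40:355,200:430],None,fx=1.9,fy=1.9,interpolation=cv2.INTER_CUBIC))
```

```text
(no output)
```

View pics/c4.png

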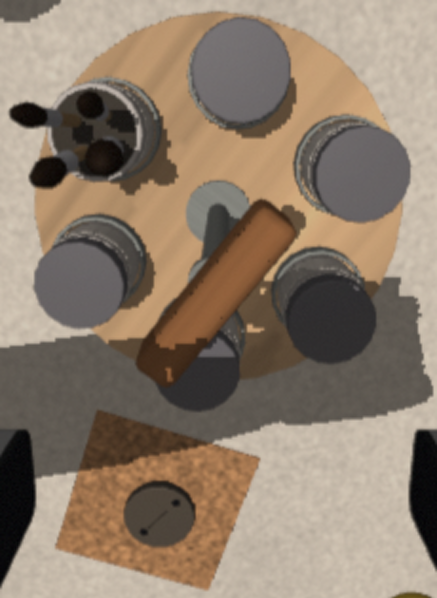

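```bash
cat > m.py <<'E'
from h import *
from scipy.optimize import least_squares
c=np.load('c3.npy',allow_pickle=True).item()
P=lambda x,y,z:ray('wrist',200+x/1.9,40+y/1.9,z,c)
m=np.array([P(x,y,.001) for x,y in [(97,410),(260,458),(210,590),(56,548)]]); mc=m.mean(0)
print('mat',mc,np.linalg.norm(np.roll(m,1,0)-m,axis=1),'disc',P(160,514,.013))
print('tray',P(219,196,.034),[P(*q,.034).round(4) for q in[(34,196),(404,196),(219,12),(219,381)]])
L=np.array([P(x,y,.108) for x,y in [(240,71),(361,173),(330,320),(81,283)]])[:,:2]
k=np.array([120,60,0,-120])
# brush at angle th; jars ccw
A=[-60,-120,-180,-300]
f=lambda p:(p[:2]+.088*np.c_[np.cos(p[2]+np.radians(A)),np.sin(p[2]+np.radians(A))]-L).ravel()
s=least_squares(f,[.6,.22,2.46]); print('fit',s.x[:2],np.degrees(s.x[2]),'res',s.fun.round(4))
for p,q in [((140,350),(255,203)),((180,383),(297,232))]:
    d=P(*q,.249)-P(*p,.249); print('handle',np.degrees(np.arctan2(d[1],d[0])),P(*p,.249),P(*q,.249))
ax=s.x[:2]; d=mc[:2]-ax; print('front',np.degrees(np.arctan2(d[1],d[0])),np.linalg.norm(d))
E
python3 m.py
```

```text
mat [ 0.54390968 -0.02729825  0.001     ] [0.13906726 0.1392591  0.1390432  0.14056538] disc [ 0.54853017 -0.02858341  0.013     ]
tray [0.59785273 0.23654716 0.034     ] [array([0.4726, 0.2364, 0.034 ]), array([0.7229, 0.2367, 0.034 ]), array([0.5979, 0.3505, 0.034 ]), array([0.5978, 0.1007, 0.034 ])]
fit [0.59683078 0.22686953] 141.56873312698752 res [ 0.0001  0.0014  0.0011  0.0001  0.0011 -0.0006 -0.0023 -0.0009]
handle 52.46372087066494 [0.56975524 0.20741654 0.249     ] [0.61206269 0.26248045 0.249     ]
handle 53.845064404157704 [0.58453426 0.19397678 0.249     ] [0.62711633 0.25225392 0.249     ]
front -101.76169480263654 0.2596187681726041
```

drive_tool:
  plan:
    - [[0,-0.1,-0.4],[0.13,0,0]]
    - [[0,-0.25,-0.85],[0.26,0,0]]
    - [[1,-0.25,-0.85],[0.4,0,0]]
    - [[3,-0.25,-0.85],[0.53,0,0]]
    - [[5,-0.25,-0.85],[0.655,0,0]]
    - [[8,-0.25,-0.85],[0.655,0,0]]
    - [[10.5,-0.25,-0.85],[0.655,0,0]]
    - [[11.8,-0.25,-0.85],[0.655,0,0]]
    - [[12,-0.25,-0.85],[0.655,0,0]]
    - [[12,-0.25,-0.85],[0.655,0,0]]
  hand: 8.5

```text
time: 9.55
eef_pos: [0.5979, 0.2258, 0.2345]
eef_rot: [[-0.0, 0.792, -0.61], [-0.0, -0.61, -0.792], [-1.0, -0.0, 0.0]]
wrist_force: [0.3, 0.8, -0.2]
gripper_width: 0.996
```

Run:
```python
from h import *
s=r.state(); c=r.get_calibration('wrist'); im=snap('wrist','w4'); print(s['time'],s['eef_pos'],s['wrist_force'],s['eef_rot'][:,1],proj('wrist',s['eef_pos'],c)); np.save('c4.npy',c,allow_pickle=True)
for z,x,y in [(.235,.5975,.2265)]: print(proj('wrist',(x,y,.249),c))
cv2.imwrite('pics/w4.png',im[:,:,::-1])
```

```text
9.55 [0.5979085  0.22584984 0.23447263] [ 0.33352779  0.83647342 -0.16156344] [ 7.92126243e-01 -6.10357273e-01 -1.18555357e-04] (np.float64(315.178469229126), np.float64(290.8621915332485))
(np.float64(313.0809805577613), np.float64(311.2492957362939))
```

View pics/w4.png

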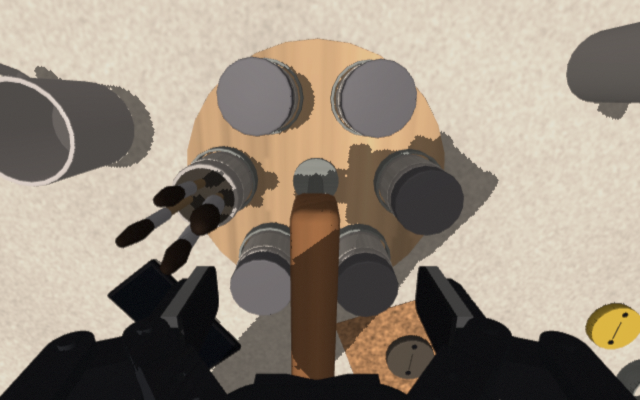

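The handle runs vertically at column ~315, centred between the pads and aligned with them. Closing.

drive_tool:
  plan:
    - [[0,0,0],[0,0,0]]
    - [[0,0,0],[0,0,0]]
    - [[0,0,0],[0,0,0]]
    - [[0,0,0],[0,0,0]]
    - [[0,0,0],[0,0,0]]
    - [[0,0,0],[0,0,0]]
    - [[0,0,0],[0,0,0]]
    - [[0,0,0],[0,0,0]]
  hand: 1.0
  force: 40

```text
time: 10.4
eef_pos: [0.5976, 0.2275, 0.2347]
eef_rot: [[-0.0, 0.793, -0.609], [0.001, -0.609, -0.793], [-1.0, -0.001, -0.001]]
wrist_force: [-3.0, 1.3, 2.1]
gripper_width: 0.202
```

Run:
```python
from h import *
s=r.state(); print(s['time'],s['eef_pos'],s['wrist_force'],s['wrist_torque'],s['gripper_width'],s['joint_pos'])
c=np.load('c4.npy',allow_pickle=True).item()
h=np.radians(52.3)
for A in [(.5975,.2265),(.597,.2255),(.5984,.229)]: print(A,proj('wrist',(A[0]+.04*np.cos(h),A[1]+.04*np.sin(h),.249),c),'obs 316,207')
# lids refit from this view
from scipy.optimize import least_squares
L=np.array([ray('wrist',x,y,.108,c) for x,y in [(257,96),(379,97),(427,200),(262,283),(366,285)]])[:,:2]
A=[-60,-120,-180,-300,-240]
f=lambda p:(p[:2]+.088*np.c_[np.cos(p[2]+np.radians(A)),np.sin(p[2]+np.radians(A))]-L).ravel()
q=least_squares(f,[.6,.22,2.46]); print('fit',q.x[:2],np.degrees(q.x[2]),q.fun.round(4))
```

```text
10.4 [0.59761598 0.22748931 0.23470943] [-2.97923335  1.27631506  2.06464699] [ 0.33374943  0.54802154 -0.0045862 ] 0.20247170524087565 [2.58430434e-01 3.54891232e-01 4.26323463e-01 1.64228486e+00
 1.02623277e-03 2.48376771e+00]
(0.5975, 0.2265) (np.float64(312.91220389664926), np.float64(210.19150893439183)) obs 316,207
(0.597, 0.2255) (np.float64(313.55043579059554), np.float64(213.24246450001445)) obs 316,207
(0.5984, 0.229) (np.float64(310.4828329263302), np.float64(203.09128654063647)) obs 316,207
fit [0.59900623 0.22828211] 141.31593808035092 [-0.0001  0.0032  0.0014  0.0008  0.0016 -0.0016 -0.0022 -0.0008 -0.0008
 -0.0016]
```

Grip holds at 17 mm with only 3 N side load. Turning about +116° counter-clockwise.

drive_tool:
  plan:
    - [[0,0,0],[-0.04,0,0]]
    - [[0,0,0],[-0.12,0,0]]
    - [[0,0,0],[-0.22,0,0]]
    - [[0,0,0],[-0.33,0,0]]
    - [[0,0,0],[-0.44,0,0]]
    - [[0,0,0],[-0.55,0,0]]
    - [[0,0,0],[-0.66,0,0]]
    - [[0,0,0],[-0.77,0,0]]
    - [[0,0,0],[-0.88,0,0]]
    - [[0,0,0],[-0.98,0,0]]

```text
time: 11.4
eef_pos: [0.5959, 0.2278, 0.2347]
eef_rot: [[-0.004, 0.946, 0.324], [0.001, 0.324, -0.946], [-1.0, -0.003, -0.002]]
wrist_force: [-7.6, 2.4, 4.5]
gripper_width: 0.204
```

drive_tool:
  plan:
    - [[0,0,0],[-0.1,0,0]]
    - [[0,0,0],[-0.21,0,0]]
    - [[0,0,0],[-0.32,0,0]]
    - [[0,0,0],[-0.43,0,0]]
    - [[0,0,0],[-0.54,0,0]]
    - [[0,0,0],[-0.65,0,0]]
    - [[0,0,0],[-0.76,0,0]]
    - [[0,0,0],[-0.87,0,0]]
    - [[0,0,0],[-0.97,0,0]]
    - [[0,0,0],[-1.03,0,0]]

```text
time: 12.4
eef_pos: [0.5947, 0.2264, 0.2347]
eef_rot: [[-0.006, 0.211, 0.977], [-0.002, 0.978, -0.211], [-1.0, -0.003, -0.006]]
wrist_force: [-10.7, -1.4, 5.8]
gripper_width: 0.206
```

drive_tool:
  plan:
    - [[0,0,0],[-0.01,0,0]]
    - [[0,0,0],[-0.01,0,0]]
    - [[0,0,0],[-0.01,0,0]]
    - [[0,0,0],[-0.01,0,0]]

```text
time: 12.8
eef_pos: [0.5947, 0.2264, 0.2347]
eef_rot: [[-0.007, 0.204, 0.979], [-0.002, 0.979, -0.204], [-1.0, -0.003, -0.006]]
wrist_force: [-9.4, -2.1, 4.6]
gripper_width: 0.199
```

Run:
```python
from h import *
s=r.state(); c=r.get_calibration('wrist'); im=snap('wrist','w5'); y=s['eef_rot'][:,1]; print(s['time'],s['eef_pos'],s['wrist_force'],s['wrist_torque'],s['gripper_width'],np.degrees(np.arctan2(y[1],y[0])))
np.save('c5.npy',c,allow_pickle=True)
a=snap('side','s5'); b=snap('scene','sc5')
w=np.zeros((600,800,3),np.uint8); w[:400,:640]=im; w[400:,:290]=cv2.resize(a[150:260,250:410],(290,200)); w[400:,300:600]=cv2.resize(b[140:260,285:465],(300,200))
cv2.imwrite('pics/c5.png',w[:,:,::-1])
```

```text
12.8 [0.59465304 0.22637636 0.23469976] [-9.35649056 -2.05440553  4.62823104] [-0.19423849  1.752245    0.05935864] 0.19879871664589252 78.24098413595304
```

View pics/c5.png

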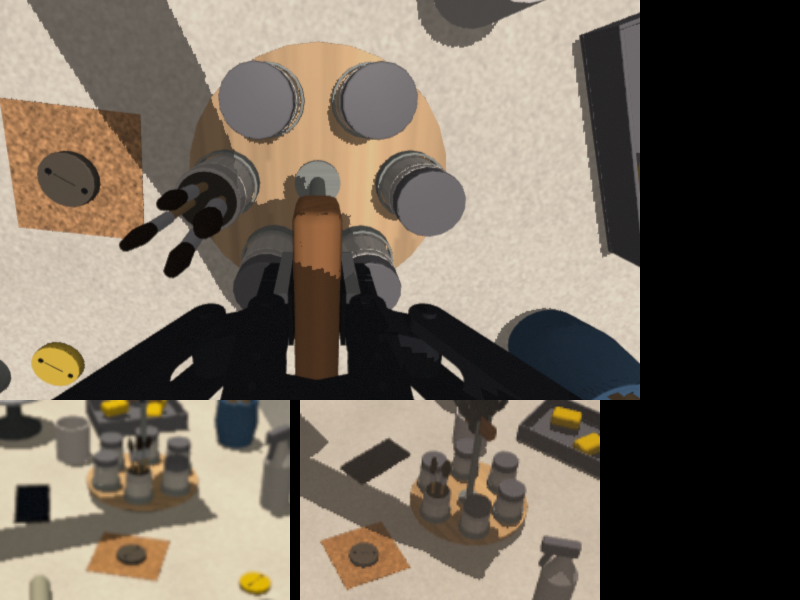

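Run:
```python
from h import *
from scipy.optimize import least_squares
c=np.load('c5.npy',allow_pickle=True).item()
L=np.array([ray('wrist',x,y,.108,c) for x,y in [(258,101),(380,101),(429,202)]])[:,:2]
A=[-60,-120,-180]
f=lambda p:(p[:2]+.088*np.c_[np.cos(p[2]+np.radians(A)),np.sin(p[2]+np.radians(A))]-L).ravel()
q=least_squares(f,[.6,.22,-1.78]); print('fit',q.x[:2],np.degrees(q.x[2]),q.fun.round(4))
print('tray',[ray('wrist',*p,.034,c).round(4) for p in[(190,160),(446,160)]],np.mean([ray('wrist',*p,.034,c) for p in[(190,160),(446,160)]],0))
m=np.array([ray('wrist',*p,.001,c) for p in[(0,98),(141,114),(145,238),(18,226)]]);mc=m.mean(0);print('mat',mc,np.linalg.norm(np.roll(m,1,0)-m,axis=1),'disc',ray('wrist',68,178,.012,c))
for a in (q.x[:2],(.5947,.2264),(.597,.227)):
    d=mc[:2]-a; d2=np.array([.545,-.0275])-a; print(np.degrees(np.arctan2(d[1],d[0])),np.degrees(np.arctan2(d2[1],d2[0])))
```

```text
fit [0.5962142  0.22596605] -102.00448958969973 [-0.0014 -0.0018 -0.0006  0.0001  0.002   0.0017]
tray [array([0.551 , 0.1108, 0.034 ]), array([0.6008, 0.3508, 0.034 ])] [0.57588977 0.23080164 0.034     ]
mat [ 0.5422693  -0.02546212  0.001     ] [0.13824078 0.14038384 0.13688847 0.14137008] disc [ 0.54525551 -0.02848186  0.012     ]
-102.10944974500424 -101.4231270503918
-101.75944348468158 -101.07539981686598
-102.23175132252041 -101.54785242574613
```

The brush jar is at about −101.8°, against a front direction of −101.1° to −102.2°, so it faces the mat. I'll relieve the 9 N side load, then hand in.

drive_tool:
  plan:
    - [[0,0,-0.1],[0,0,0]]
    - [[0,-0.05,-0.25],[0,0,0]]
    - [[0,-0.05,-0.25],[0,0,0]]
    - [[0,-0.05,-0.25],[0,0,0]]
    - [[0,-0.05,-0.25],[0,0,0]]

```text
time: 13.45
eef_pos: [0.5947, 0.2264, 0.2348]
eef_rot: [[-0.001, 0.205, 0.979], [-0.001, 0.979, -0.205], [-1.0, -0.002, -0.001]]
wrist_force: [-4.4, -1.8, 5.3]
gripper_width: 0.204
```

Run:
```python
from h import *
s=r.state(); y=s['eef_rot'][:,1]; print(s['time'],s['eef_pos'],s['wrist_force'],s['gripper_width'],np.degrees(np.arctan2(y[1],y[0])))
print(r.job_done())
```

```text
13.45 [0.59466426 0.22637824 0.23475511] [-4.39731604 -1.79420521  5.27690977] 0.2037092859077035 78.19803325112521
the job is handed in; nothing more can be done
None
```

The job is done and was handed in at 13.5 s on the robot's clock, with no verdict reported.

- **Disc:** I gripped the smallest disc lightly at 20 N and dragged it flat across the table onto the mat. It was let go near the mat's centre, and the pictures taken afterwards show it wholly on the cork. I kept the tool height level, and the upward force on the tool (1.5–5 N) suggests the disc was pressed slightly down rather than lifted. I did not measure its height directly.
- **Carousel:** I gripped the bar handle at 40 N and turned it about 116° counter-clockwise. The brush jar ended at about −101.8°, and the direction to the mat measured −101.1° to −102.2° depending on which axis and mat estimate I used. That leaves it within about 0.7°.
- **Other things:** In the last pictures the jars stood upright in their cups and nothing else looked moved.
- **Final state:** The handle is still gripped at about 17 mm opening.
- **Disagreements:** The tool drifted about 3 mm during the turn, with up to 11 N sideways. I eased that to about 4 N before handing in. One late tray-edge estimate of the axis was about 2 cm off the others, so I left it out.

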